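Put the slide-preparation kit back in its holders

ROBOT

A 6-joint arm with a two-finger parallel gripper is mounted at the origin on a cart in front of the work surface, level with it; the furniture and walls round the work are solid. World frame = base frame: x ahead of the robot, y to its left, z up, the work surface at z = 0. Lengths are in m, angles in rad, forces in N, time in s.
With the tool pointing down it reaches from about 0.15 to 0.775 m from the base axis. Payload 6.1 kg.
Tool frame: the origin (TCP) lies midway between the tips of the shut fingers; the grasp point (between the pads) lies 19 mm behind it; z points along the fingers, y is the line along which they close (so a half turn about z gives the same grasp; the last joint's range is limited). The gripper opens to 85 mm and grips with 20 to 120 N. Pads are 22 mm wide; open, the fingers measure 114 mm over their backs; the gripper's body (76 mm by 85 mm) begins 54 mm behind the grasp point. The pads swing forward as they close: fully open they stand 13 mm farther back than shut.
Start: joints at [1.284, 0.126, -0.04, 1.405, 0, 1.571], TCP at [0.149, 0.504, 0.231] pointing down, gripper open.
Joint ranges: [-2.72, 2.72], [-0.95, 1.95], [-1.27, 1.35], [-1.78, 2.02], [-1.46, 1.47], [-3.14, 3.14]. Speed limits (rad/s): [2.39, 2.39, 3.01, 3.14, 3.14, 3.14].

INTERFACE

Orientations are given as a 3x3 rotation matrix whose columns are the frame's x, y, z axes.
In Python, from plant import robot, grab_frame, camera_model gives the robot as it stands.
- The arm moves only by the tool play_rows, never from a script. Its argument "commands" is a list of rows, each a list of 3 entries, a list of its own where there are three numbers: the shift along the tool's x, y, z in m, then the turn, a rotation vector about the tool's x, y, z in rad, then the opening, from 0 (shut) to 1 (fully open). In form: [[[x, y, z], [rx, ry, rz], grip], ...]. A call has 1 to 10 rows; each row shifts and turns the commanded pose from where the row before left it, along the tool's axes as they then stand; what a row does not reach is not made up. A row lasts 1/8 s, in which the tool goes at most 62.5 mm and 10.7 degrees, less where a joint would pass 70% of its speed; a pose out of reach is approached as far as the arm can. A call is refused whole if a number of a shift passes 0.0625 or a number of a turn 0.188, either way. A call with a gripper value outside its range is refused whole. The fingers move at their own pace and stop on an object; "force" is the grip in N (left out, the last holds). Time passes only in rows, so rows that do not move let the fingers close. It gives the time, the measured TCP pose, the force, the opening and the grip force at its end, in the units of the state.
- robot.observe(): the state, without advancing time (a new reading comes with each control period).
- grab_frame(name): name is "scene" or "top" or "wrist"; returns the picture (480x640x3 uint8, red, green, blue); there is no depth.
- camera_model(name): a dict with "mtx" (3x3 intrinsics, pixels), "R" (3x3) and "t" (3): a world point X has camera coordinates R X + t; the wrist camera has in their place "hand_eye" (4x4, takes a point from camera to tool coordinates, whose origin is the TCP and whose axes are the flange's). Camera axes: x right, y down, z forward; pixel columns grow to the right and rows downward; lengths in m; the calibration is good to about 2 mm. The wrist camera is an equidistant fisheye: a pixel r from the principal point sees the ray r / f radians off the axis. A picture is of the moment at which its call begins: read the wrist's pose just before it. camera_model takes no time and is no camera call.
- robot.job_done(): hands the job in; it is judged then, once.
The state is a dict: "t": time; "joint_pos": joint angles; "qd": joint speeds; "joint_efforts": joint torques, N m; "eef_pos": TCP position; "ee_rot": TCP orientation; "contact_force": force on the tool from outside, world axes, zero at the start; "wrist_torque": the same for the moment, N m; "opening": opening from 0.0 (shut) to 1.0 (fully open); "grasp_force": force on a finger pad.
Only numpy, scipy, OpenCV 4.12 (cv2) and the standard library are available. Lean on these libraries where they do the work, as an engineer would, in place of code of your own. Each camera call takes 0.05 s, during which the arm holds its last target. There are 200 camera calls.

TASK

Put away the four things of the slide-preparation kit, each in its own wooden holder: the specimen jar in the wide round one, the dropper bottle in the narrow deep round one, the clear cover-glass box flat between the corner stops of the square one, and the tweezers lengthwise across both ridges of the rest, about centred. Keep the jar and the bottle upright, and leave the screw pot and the eyepiece standing where they are.

Things in the scene. Friction and masses are not known exactly. Their poses are not given: they have to be found in the camera images.
- jar: specimen jar: stout round white jar with ribbed white lid, 56 mm across, 72 mm high, 160 g. Loose, standing. Origin at the centre of its underside, z up.
- bottle: dropper bottle: slim round amber bottle, 33 mm across up to the shoulder at about 60 mm, then a narrower black cap and black rubber bulb, 100 mm high in all, 75 g; cap fixed to it. Loose, standing; may be taken round its body about 55 mm up. Origin at the centre of its underside, z up.
- cover_box: cover-glass box: small flat box of clear plastic with a whitish look, 32 (x) by 30 (y) by 12 mm high, 20 g; lid fixed shut. Loose, lying flat. Origin at the centre of its underside (the solid part is centred 1 mm towards +x), z up.
- tweezers: steel tweezers lying on their side, closed: 120 mm long (along own y), 14 mm wide in the middle (along own x), 9 mm thick, 18 g; they stay rigid. Loose. Origin at the middle of their underside, z up.
- jar_holder: wide round wooden holder with low rim, cork floor: 88 mm across outside, 80 mm inside, rim 14 mm high, inner floor 4 mm above the table. Fixed. Origin at the centre of its underside.
- bottle_holder: narrow round wooden cup, cork floor: 64 mm across outside, 56 mm inside, 25 mm high, inner floor 4 mm above the table. Fixed. Origin at the centre of its underside.
- box_holder: square wooden block, 62 mm a side, with a cork top face 10 mm above the table and at each corner an L-shaped stop 4.5 mm high; 52 mm clear between opposite stops, and the middle 38 mm of every side is open. Fixed. Origin at the centre of its underside; x and y along its sides.
- tweezers_rest: wooden tweezers rest: base plate 60 (own x) by 96 (own y) by 6 mm, with two ridges that run along its own x, at y = +34 and -34 mm, each 12 mm thick, their flat tops 22 mm above the table and with a knob 6.5 mm high on each end (44 mm clear between the knobs). The tweezers lie on the two ridges, their length along the rest's y; between the ridges is a 56 mm gap for the fingers. Fixed. Origin at the centre of its underside.
- screw_pot: screw pot, not part of the kit: small round white pot with ribbed black lid, 33 mm across, 49 mm high. Loose, standing; to be left where it is. Origin at the centre of its underside.
- eyepiece: microscope eyepiece, not part of the kit: black, round, 30 mm across, 42 mm high. Loose, standing; to be left where it is. Origin at the centre of its underside.
Things that resemble listed ones, but are neither listed nor needed, are in the scene too. There is more than one size of the jar; the one meant has the size given above.

How it is judged:
At the end, for the whole second after the job is handed in: Jar upright in the wide round holder, bottle in the narrow one, cover-glass box flat on the square one (centres within 15 mm, heights 3 mm); tweezers level across both ridges (16 mm sideways, 20 mm lengthwise, 0.35 rad, either way round). All at rest (horizontal distance between jar and jar_holder below 0.015 m and z of jar in the frame of jar_holder between 0.001 and 0.007 m and angle between each of jar, bottle, tweezers's own z axis and vertical below 0.08 rad and horizontal distance between bottle and bottle_holder below 0.015 m and z of bottle in the frame of bottle_holder between 0.001 and 0.007 m and horizontal distance between cover_box and box_holder below 0.015 m and z of cover_box in the frame of box_holder between 0.007 and 0.013 m and angle between cover_box's own z axis and vertical below 0.05 rad and x of tweezers in the frame of tweezers_rest between -0.016 and 0.016 m and y of tweezers in the frame of tweezers_rest between -0.02 and 0.02 m and z of tweezers in the frame of tweezers_rest between 0.019 and 0.025 m and angle between the y axis of tweezers and the y axis of tweezers_rest, either way round below 0.35 rad and linear speed of each of jar, bottle, cover_box, tweezers below 0.02 m/s); the robot touches nothing.
It fails at once if the jar or the bottle is tipped over (more than 0.5 rad) (angle between any of jar, bottle's own z axis and vertical above 0.5 rad).
It fails at once if the screw pot or the eyepiece is displaced by more than 25 mm or knocked over (distance of any of screw_pot, eyepiece from where it was at the start of the episode above 0.025 m or angle between any of screw_pot, eyepiece's own z axis and vertical above 0.5 rad).
It also fails if it takes over 112 s, if anything falls off the work surface, if the arm or the gripper's body presses on something with over 40 N, if the wrist force passes 120 N, or if a joint passes its speed limit or range.

## Working session

There is one attempt and no reset: what is moved stays moved. The work goes in short steps, Python scripts to look and compute and a tool call to move; the robot and the scene stay as the last step left them, time stands still between calls to the robot, and variables do not carry over. Pictures are saved under pics/ and viewed, at most 17 in all, crops included, and the job is handed in when it is done.

Besides the shell and the picture viewer there is one more tool, called by a JSON object that holds its "fn" and its "kwargs". play_rows: Moves the arm, as the interface text tells. Its arguments: {"type":"object","properties":{"commands":{"type":"array"},"force":{"type":"number"}},"required":["commands"]}

```bash
ls; mkdir -p pics; python3 - <<'E'
from plant import robot, grab_frame, camera_model
import cv2
for n in ("scene","top","wrist"):
    cv2.imwrite(f"pics/{n}0.png",grab_frame(n)[:,:,::-1]); print(n,camera_model(n))
print(robot.observe())
E
```

```text
pics
scene {'mtx': array([[545.17924561,   0.        , 307.85364316],
       [  0.        , 545.17924561, 235.66349836],
       [  0.        ,   0.        ,   1.        ]]), 'R': array([[ 0.77210074, -0.63524218,  0.01810583],
       [-0.37276347, -0.47577964, -0.79666877],
       [ 0.51469199,  0.60835935, -0.60414489]]), 't': array([-0.41470725,  0.21003066,  1.20197772])}
top {'mtx': array([[558.23102363,   0.        , 320.99410567],
       [  0.        , 558.23102363, 249.23509303],
       [  0.        ,   0.        ,   1.        ]]), 'R': array([[-0.02085698, -0.99968982, -0.01361058],
       [-0.98429412,  0.02291894, -0.17504233],
       [ 0.17529997,  0.00974596, -0.98446683]]), 't': array([-0.00781991,  0.49080899,  1.47015723])}
wrist {'mtx': array([[371.64829954,   0.        , 320.27622356],
       [  0.        , 371.64829954, 242.53318293],
       [  0.        ,   0.        ,   1.        ]]), 'hand_eye': array([[-7.29360703e-04, -9.49403276e-01, -3.14058734e-01,
         8.01971421e-02],
       [ 9.99999432e-01, -4.48373713e-04, -9.66930017e-04,
         4.75413166e-04],

[... 301 characters left out ...]
076757e+00]), 'qd': array([ 5.73134365e-04, -3.52835923e-03,  3.90963113e-03, -1.49950655e-03,
       -2.68714859e-05, -1.02150254e-04]), 'joint_efforts': array([-3.73231878e-04, -4.36282110e+01,  3.53145361e+01,  1.37073314e-02,
       -2.17686699e-05,  7.78054783e-06]), 'eef_pos': array([0.14841611, 0.50328539, 0.23069764]), 'ee_rot': array([[-9.59173761e-01,  2.82817239e-01, -3.26077841e-04],
       [ 2.82817426e-01,  9.59173069e-01, -1.15202244e-03],
       [-1.30467210e-05, -1.19721019e-03, -9.99999283e-01]]), 'contact_force': array([ 0.36311809, -0.2813179 ,  0.25989224]), 'wrist_torque': array([-0.03686162, -0.00243322,  0.01778271]), 'grasp_force': 0.0, 'opening': 1.0034112538077773}
```

View pics/top0.png

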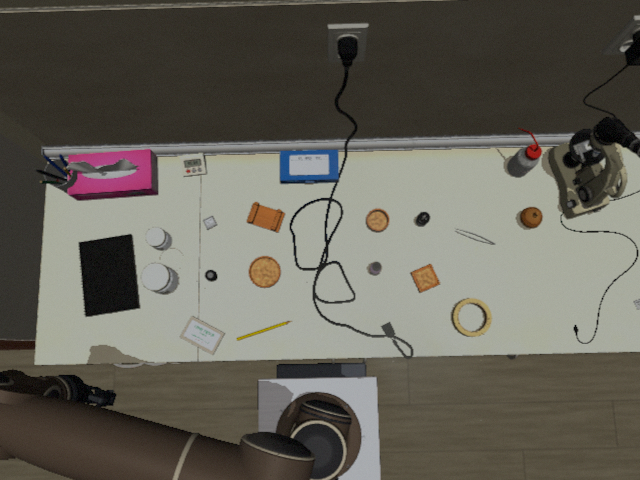

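View pics/scene0.png

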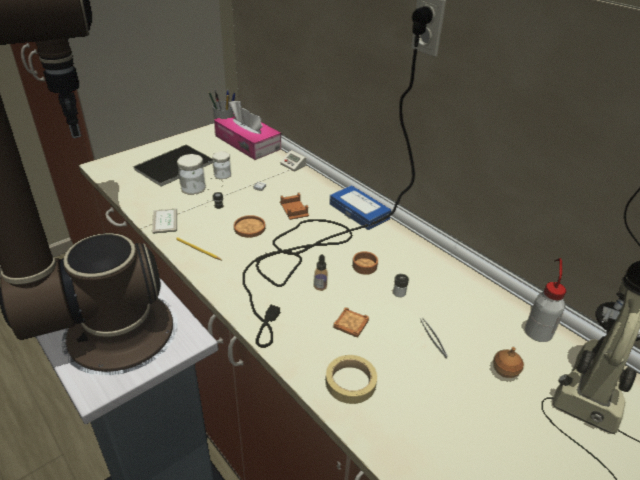

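The top view shows the candidate jars at (157,238), which looks about 56 mm, and (158,278), which is larger. The bottle is at (375,268), the cover box (210,223), the tweezers (475,237) and the eyepiece (211,275), with the screw pot at (423,218). The holders are: jar (265,272), bottle (377,220), square (425,278), rest (266,217).

```bash
cat > h.py <<'E'
import numpy as np, cv2
from plant import robot, grab_frame, camera_model
def ray(cam,uv,pose=None):
    m=camera_model(cam); K=m["mtx"]; d=np.array([(uv[0]-K[0,2])/K[0,0],(uv[1]-K[1,2])/K[1,1],1.])
    if cam!="wrist":
        return -m["R"].T@m["t"], m["R"].T@d
    r=np.hypot(d[0],d[1]); 
    if r>1e-9: d=np.array([d[0]/r*np.sin(r),d[1]/r*np.sin(r),np.cos(r)])
    H=m["hand_eye"]; p,R=pose
    return p+R@H[:3,3], R@(H[:3,:3]@d)
def onplane(cam,uv,z,pose=None):
    o,d=ray(cam,uv,pose); return o+d*(z-o[2])/d[2]
def pose():
    s=robot.observe(); return s["eef_pos"],s["ee_rot"]
def snap(name,cam="wrist"):
    p=pose(); im=grab_frame(cam)[:,:,::-1].copy(); cv2.imwrite(f"pics/{name}.png",im); np.savez(f"pics/{name}.npz",p=p[0],R=p[1]); return im,p
E
python3 - <<'E'
from h import *
im=cv2.imread("pics/top0.png")
o=cv2.cvtColor(im,cv2.COLOR_BGR2LAB).astype(float)
tab=np.median(o[240:260,350:520].reshape(-1,3),axis=0); print(tab)
d=np.linalg.norm(o-tab,axis=2); mask=(d>14).astype(np.uint8)
z={'jar':(157,238,.072),'bigjar':(158,278,.09),'bottle':(375,268,.05),'box':(210,223,.012),'tw':(475,237,.005),'jh':(265,272,.014),'bh':(377,220,.025),'bxh':(425,278,.012),'rest':(266,217,.02),'pot':(423,218,.049),'eye':(211,275,.042)}
n,l,st,c=cv2.connectedComponentsWithStats(mask)
for k,(u,v,h) in z.items():
    ids=l[v-6:v+7,u-6:u+7]; ids=ids[ids>0]
    if len(ids)==0: print(k,'none');continue
    i=np.bincount(ids).argmax(); ct=np.argwhere(l==i)[:,::-1].astype(np.float32); r=cv2.minAreaRect(ct)
    b=[onplane("top",q,h)[:2] for q in cv2.boxPoints(r)]
    print(k,st[i],np.round(r[0],1),'ctr',np.round(onplane("top",r[0],h)[:2],3),'edges',np.round([np.linalg.norm(b[1]-b[0]),np.linalg.norm(b[2]-b[1])],3),'ang',np.round([np.degrees(np.arctan2(*(b[1]-b[0])[::-1])),np.degrees(np.arctan2(*(b[2]-b[1])[::-1]))],1))
E
python3 -c "
import cv2;im=cv2.imread('pics/top0.png')[190:310,130:330];cv2.imwrite('pics/c1.png',cv2.resize(im,None,fx=4,fy=4,interpolation=2))"
```

```text
[177. 125. 133.]
jar [149 228  26  25 226] [164.2 242.3] ctr [0.514 0.4  ] edges [0.056 0.063] ang [ -31.6 -123.8]
bigjar none
bottle [366 261  16  15 187] [373.5 268. ] ctr [ 0.435 -0.158] edges [0.04  0.038] ang [-91.3 177.7]
box [203 216  15  14 117] [209.8 222.5] ctr [0.579 0.291] edges [0.034 0.035] ang [ -67.3 -156.9]
tw [455 228  41  17 156] [474.8 236.6] ctr [ 0.523 -0.447] edges [0.018 0.118] ang [ -24.  -113.4]
jh [248 256  34  33 866] [264.5 272. ] ctr [0.436 0.138] edges [0.091 0.089] ang [-91.3 179.5]
bh [365 208  25  25 494] [377. 220.] ctr [ 0.572 -0.175] edges [0.067 0.068] ang [-91.4 177.6]
bxh [409 263  32  30 580] [424.7 278. ] ctr [ 0.41 -0.3 ] edges [0.068 0.066] ang [ -67.4 -159.2]
rest [246 201  40  32 793] [265.5 216.7] ctr [0.59  0.134] edges [0.067 0.1  ] ang [ -18.  -110.2]
pot [413 211  18  16 210] [421.5 219. ] ctr [ 0.567 -0.294] edges [0.049 0.037] ang [ -46.3 -138.1]
eye [204 269  14  13 143] [210.5 275. ] ctr [0.427 0.281] edges [0.035 0.033] ang [ -91.3 -179.3]
```

View pics/c1.png

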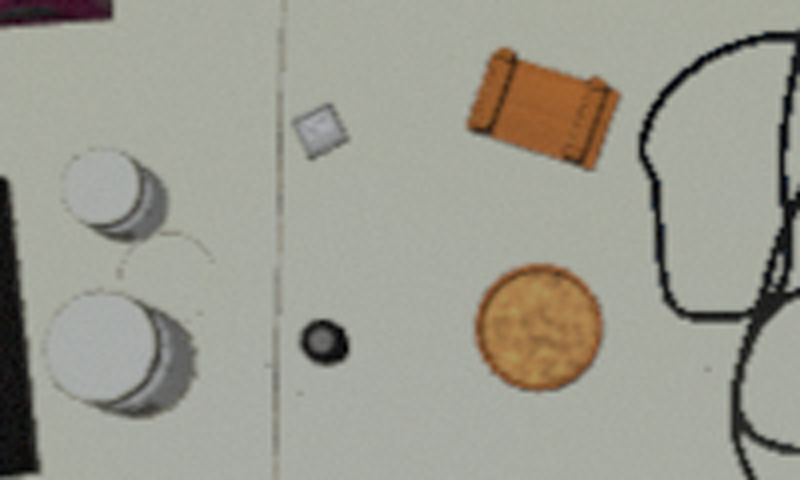

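The crop shows the small jar's lid centred at crop (102,188), which is (155.5,237) in the full image. It is about 21 px wide, so it is the 56 mm one. The big jar is about 76 mm.

```bash
cat >> h.py <<'E'
def go(x,y,z,yaw=None):
    """print the tool-frame shift from the present pose, and turn about tool z to put the tool y axis at yaw (deg, mod 180)"""
    p,R=pose(); d=np.array([x,y,z])-p; cy=np.degrees(np.arctan2(R[1,1],R[0,1])); t=0
    if yaw is not None: t=(cy-yaw+90)%180-90
    Rn=R@cv2.Rodrigues(np.array([0,0,np.radians(t)]))[0]
    q=robot.observe()["joint_pos"]
    print('yaw',round(cy,1),'turn z rad',round(np.radians(t),3),'shift before turn',np.round(R.T@d,4),'after turn',np.round(Rn.T@d,4),'j6',round(q[5],2),'p',np.round(p,4))
E
python3 - <<'E'
from h import *
j=onplane("top",(155.5,237),.070); e=onplane("top",(155.5+10.25,237),.070); print(j,e,np.linalg.norm(e-j)*2)
print(onplane("top",(156.5,277),.09))
go(j[0],j[1],.2,90)
E
```

```text
[0.52943656 0.42447298 0.07      ] [0.52878512 0.39686226 0.07      ] 0.05523682158763254
[0.4185132  0.41225993 0.09      ]
yaw 73.6 turn z rad -0.287 shift before turn [-0.3878  0.0322  0.0307] after turn [-0.381  -0.0788  0.0307] j6 1.57 p [0.1484 0.5033 0.2307]
```

{"fn": "play_rows", "kwargs": {"commands": [[[0,0,0],[0,0,-0.1435],1],[[0,0,0],[0,0,-0.1435],1],[[-0.054,-0.011,0.004],[0,0,0],1],[[-0.054,-0.011,0.004],[0,0,0],1],[[-0.054,-0.011,0.004],[0,0,0],1],[[-0.054,-0.011,0.004],[0,0,0],1],[[-0.054,-0.011,0.004],[0,0,0],1],[[-0.054,-0.011,0.004],[0,0,0],1],[[-0.054,-0.011,0.004],[0,0,0],1],[[0,0,0],[0,0,0],1]], "force": 30}}

```text
t: 1.4
eef_pos: [0.5295, 0.4249, 0.2007]
ee_rot: [[-1.0, 0.004, -0.002], [0.004, 1.0, -0.002], [0.002, -0.002, -1.0]]
contact_force: [0.1, -0.1, -0.5]
opening: 1.0
grasp_force: 0.0
```

```bash
python3 - <<'E'
from h import *
im,p=snap("w1"); print(p[0])
E
```

```text
[0.52952083 0.42489545 0.20073657]
```

View pics/w1.png

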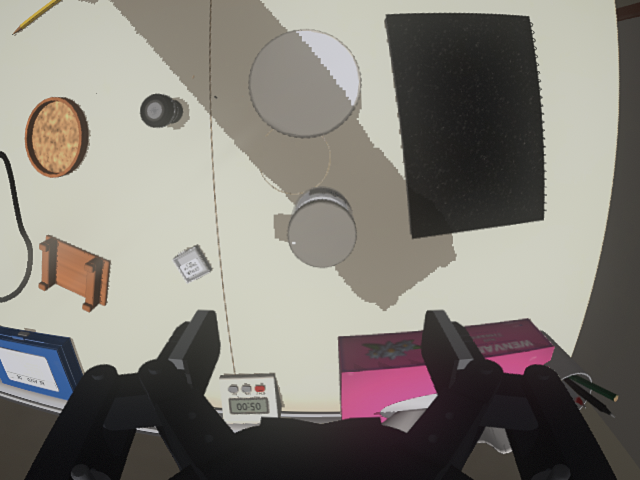

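The jar's lid is at (322,231) with radius about 34 px. The cover box is at (193,263), the rest (75,272), the jar holder (56,137) and the eyepiece (155,110).

```bash
python3 - <<'E'
from h import *
p=pose(); f=lambda uv,z: np.round(onplane("wrist",uv,z,p)[:2],4)
print('jar',f((322,231.5),.072),f((288,233),.072),f((356,233),.072),f((322,267),.072))
print('box corners',[f(c,.012) for c in [(173,262),(197,245),(213,266),(188,282)]])
print('jh',f((55,136),.014),'eye',f((155,110),.042))
# pink tissue height irrelevant
g=f((322,231.5),.072); go(g[0],g[1],.030,90)
E
```

```text
jar [0.5286 0.4268] [0.5297 0.4006] [0.5299 0.4529] [0.5579 0.4267]
box corners [array([0.5776, 0.2755]), array([0.5594, 0.3041]), array([0.5815, 0.3186]), array([0.5995, 0.2892])]
jh [0.4373 0.1453] eye [0.4279 0.2846]
yaw 89.9 turn z rad -0.003 shift before turn [-0.0013  0.0015  0.1715] after turn [-0.0013  0.0015  0.1715] j6 0.68 p [0.5277 0.4256 0.2015]
```

{"fn": "play_rows", "kwargs": {"commands": [[[0,0.001,0.04],[0,0,0],1],[[0,0,0.04],[0,0,0],1],[[0,0,0.04],[0,0,0],1],[[0,0,0.03],[0,0,0],1],[[0,0,0.02],[0,0,0],1],[[0,0,0],[0,0,0],0.4],[[0,0,0],[0,0,0],0.2],[[0,0,0],[0,0,0],0.2],[[0,0,0],[0,0,0],0.2],[[0,0,0],[0,0,0],0.2]], "force": 35}}

```text
t: 2.7
eef_pos: [0.5269, 0.4283, 0.0348]
ee_rot: [[-1.0, -0.0, 0.001], [-0.0, 1.0, 0.002], [-0.001, 0.002, -1.0]]
contact_force: [-1.7, 0.5, 6.1]
opening: 0.616
grasp_force: 37.5
```

```bash
python3 - <<'E'
from h import *
s=robot.observe();print(s["opening"],s["grasp_force"]); p=pose()[0]; go(.4365,.1435,p[2]+.045,90)
E
```

```text
0.615836365985749 37.467440713662654
yaw 90.0 turn z rad 0.0 shift before turn [ 0.0905 -0.2847 -0.0457] after turn [ 0.0904 -0.2847 -0.0457] j6 0.68 p [0.5269 0.4283 0.0348]
```

{"fn": "play_rows", "kwargs": {"commands": [[[0,0,-0.03],[0,0,0],0.2],[[0,0,-0.035],[0,0,0],0.2],[[0,0,-0.035],[0,0,0],0.2],[[0.013,-0.045,0],[0,0,0],0.2],[[0.016,-0.05,0],[0,0,0],0.2],[[0.016,-0.05,0],[0,0,0],0.2],[[0.016,-0.05,0],[0,0,0],0.2],[[0.016,-0.05,0],[0,0,0],0.2],[[0.013,-0.041,0],[0,0,0],0.2],[[0,0,0],[0,0,0],0.2]]}}

```text
t: 3.95
eef_pos: [0.4355, 0.1393, 0.1335]
ee_rot: [[-1.0, 0.003, -0.0], [0.003, 1.0, -0.0], [0.0, -0.0, -1.0]]
contact_force: [-0.1, 0.5, -1.6]
opening: 0.619
grasp_force: 37.5
```

```bash
python3 - <<'E'
from h import *
im,p=snap("w2"); print(p[0], robot.observe()["opening"],robot.observe()["contact_force"])
E
```

```text
[0.43546527 0.13929519 0.13353308] 0.620597022777302 [ 0.89552744 -0.51975231 -1.15972945]
```

View pics/w2.png

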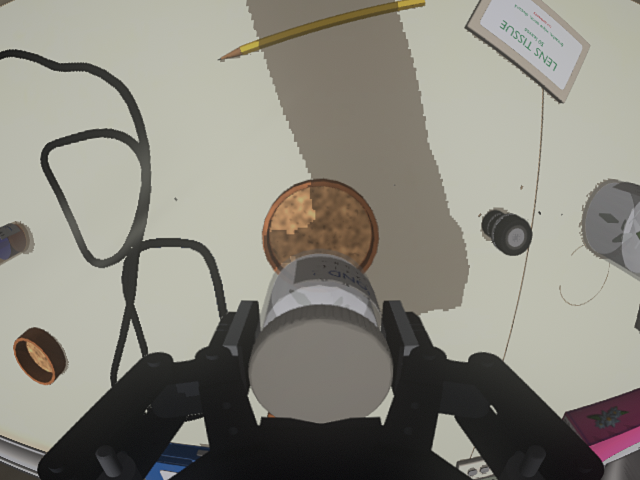

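The holder's rim spans columns 263–379 with its far edge at row 179, and the jar is held squarely above it.

```bash
python3 - <<'E'
from h import *
p=pose(); f=lambda uv,z: onplane("wrist",uv,z,p)[:2]
a,b,c=f((263,236),.014),f((379,236),.014),f((321,179),.014)
A=np.array([[*(2*(b-a))],[*(2*(c-a))]]); ctr=np.linalg.solve(A,[b@b-a@a,c@c-a@a]); print(a,b,c,ctr,np.linalg.norm(a-ctr))
jar=f((320.5,370),.165); print('jar lid approx',jar)
go(ctr[0],ctr[1],.0348+.006,90)
E
```

```text
[0.43800851 0.09792167] [0.43824523 0.18456075] [0.39563194 0.14133057] [0.43895954 0.14123893] 0.04332770530673171
jar lid approx [0.44351246 0.14081063]
yaw 89.9 turn z rad -0.002 shift before turn [-0.0025  0.0006  0.0928] after turn [-0.0025  0.0006  0.0928] j6 0.31 p [0.4364 0.1406 0.1336]
```

{"fn": "play_rows", "kwargs": {"commands": [[[-0.001,0.001,0.035],[0,0,0],0.2],[[0,0,0.03],[0,0,0],0.2],[[0,0,0.02],[0,0,0],0.2],[[0,0,0.0085],[0,0,0],0.2],[[0,0,0],[0,0,0],0.2],[[0,0,0],[0,0,0],0.85],[[0,0,0],[0,0,0],1],[[0,0,0],[0,0,0],1],[[0,0,-0.03],[0,0,0],1],[[0,0,-0.05],[0,0,0],1]]}}

```text
t: 5.25
eef_pos: [0.4363, 0.1422, 0.1194]
ee_rot: [[-1.0, -0.0, -0.003], [-0.0, 1.0, -0.001], [0.003, -0.001, -1.0]]
contact_force: [1.3, 0.4, 0.9]
opening: 0.999
grasp_force: 0.0
```

```bash
python3 - <<'E'
from h import *
# box next: corners from first wrist view (yaw -?)
c=np.array([[.5776,.2755],[.5594,.3041],[.5815,.3186],[.5995,.2892]]); r=c.mean(0); print(r,np.linalg.norm(np.diff(c,axis=0),axis=1),[np.degrees(np.arctan2(d[1],d[0])) for d in np.diff(c,axis=0)])
go(*r,.15,33)
E
```

```text
[0.5795  0.29685] [0.03389985 0.02643218 0.0344726 ] [np.float64(122.47119229084852), np.float64(33.26922466771262), np.float64(-58.523160650415974)]
yaw 90.0 turn z rad 0.995 shift before turn [-0.1431  0.1547 -0.0313] after turn [ 0.0518  0.2042 -0.0313] j6 0.31 p [0.4363 0.1422 0.1194]
```

{"fn": "play_rows", "kwargs": {"commands": [[[-0.036,0.039,-0.005],[0,0,0],1],[[-0.036,0.039,-0.005],[0,0,0],1],[[-0.036,0.039,-0.005],[0,0,0],1],[[-0.035,0.038,-0.005],[0,0,0],1],[[0,0,0],[0,0,-0.18],1],[[0,0,0],[0,0,-0.18],1],[[0,0,0],[0,0,-0.18],1],[[0,0,0],[0,0,0],0.8],[[0,0,0],[0,0,0],0.8]]}}

```text
t: 6.38
eef_pos: [0.5806, 0.2976, 0.1398]
ee_rot: [[-0.859, -0.512, -0.0], [-0.512, 0.859, -0.0], [0.0, -0.0, -1.0]]
contact_force: [0.3, -0.3, -0.3]
opening: 0.801
grasp_force: 0.0
```

```bash
python3 - <<'E'
from h import *
im,p=snap("w3"); print(p[0])
E
```

```text
[0.58055497 0.29755816 0.13980588]
```

View pics/w3.png

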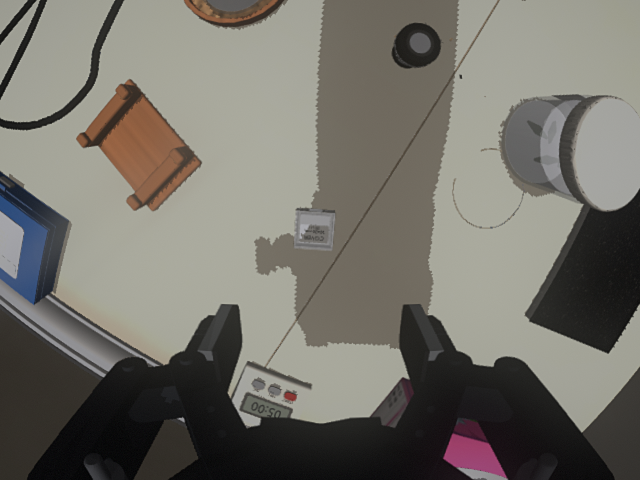

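The box's corners are at about (296,208), (335,211), (333,250) and (295,247), so it is nearly aligned with the fingers.

```bash
python3 - <<'E'
from h import *
p=pose(); c=np.array([onplane("wrist",q,.010,p)[:2] for q in [(296,208),(335,211),(333,250),(295,247)]])
print(c.mean(0)); d=np.diff(c,axis=0); print(np.linalg.norm(d,axis=1),np.degrees(np.arctan2(d[:,1],d[:,0])))
go(*c.mean(0),.008,118)
E
```

```text
[0.58243932 0.29350619]
[0.02951781 0.03122843 0.02969569] [116.20564565  28.57250605 -63.99346256]
yaw 120.8 turn z rad 0.049 shift before turn [ 0.0005 -0.0045  0.1318] after turn [ 0.0003 -0.0045  0.1318] j6 -0.06 p [0.5806 0.2976 0.1398]
```

{"fn": "play_rows", "kwargs": {"commands": [[[0,-0.0045,0.035],[0,0,0.065],0.8],[[0,0,0.04],[0,0,0],0.8],[[0,0,0.035],[0,0,0],0.7],[[0,0,0.02],[0,0,0],0.6],[[0,0,0.006],[0,0,0],0.5],[[0,0,0],[0,0,0],0.3],[[0,0,0],[0,0,0],0.1],[[0,0,0],[0,0,0],0.1],[[0,0,0],[0,0,0],0.1],[[0,0,0],[0,0,0],0.1]], "force": 25}}

```text
t: 7.68
eef_pos: [0.583, 0.2938, 0.004]
ee_rot: [[-0.889, -0.457, 0.0], [-0.457, 0.889, 0.0], [-0.0, -0.0, -1.0]]
contact_force: [-0.7, 0.5, 0.2]
opening: 0.346
grasp_force: 27.0
```

```bash
python3 - <<'E'
from h import *
p=pose()[0]; go(.41,-.30,p[2]+.12,112.6); go(.41,-.30,p[2]+.12,112.6+90)
E
```

```text
yaw 117.2 turn z rad 0.081 shift before turn [ 0.4254 -0.4489 -0.1201] after turn [ 0.3878 -0.4818 -0.1201] j6 -0.01 p [0.583  0.2938 0.004 ]
yaw 117.2 turn z rad -1.49 shift before turn [ 0.4254 -0.4489 -0.1201] after turn [ 0.4818  0.3878 -0.1201] j6 -0.01 p [0.583  0.2938 0.004 ]
```

{"fn": "play_rows", "kwargs": {"commands": [[[0,0,-0.04],[0,0,0],0.1],[[0,0,-0.06],[0,0,0],0.1],[[0,0,-0.05],[0,0,0.081],0.1],[[0.038,-0.048,0],[0,0,0],0.1],[[0.038,-0.048,0],[0,0,0],0.1],[[0.039,-0.048,0],[0,0,0],0.1],[[0.039,-0.048,0],[0,0,0],0.1],[[0.039,-0.048,0],[0,0,0],0.1],[[0.039,-0.048,0],[0,0,0],0.1],[[0.039,-0.048,0],[0,0,0],0.1]]}}

```text
t: 8.93
eef_pos: [0.4609, -0.1223, 0.1542]
ee_rot: [[-0.923, -0.384, 0.001], [-0.384, 0.923, -0.0], [-0.001, -0.001, -1.0]]
contact_force: [1.4, 0.1, 0.2]
opening: 0.341
grasp_force: 27.1
```

{"fn": "play_rows", "kwargs": {"commands": [[[0.039,-0.048,0],[0,0,0],0.1],[[0.039,-0.048,0],[0,0,0],0.1],[[0.039,-0.048,0],[0,0,0],0.1],[[0,0,0.02],[0,0,0],0.1],[[0,0,0],[0,0,0],0.1]]}}

```text
t: 9.55
eef_pos: [0.4077, -0.2985, 0.1326]
ee_rot: [[-0.924, -0.382, -0.002], [-0.382, 0.924, 0.002], [0.001, 0.002, -1.0]]
contact_force: [-0.1, -0.2, 0.6]
opening: 0.346
grasp_force: 27.0
```

```bash
python3 - <<'E'
from h import *
im,p=snap("w4"); print(p[0])
E
```

```text
[ 0.40770184 -0.29852665  0.13258227]
```

View pics/w4.png

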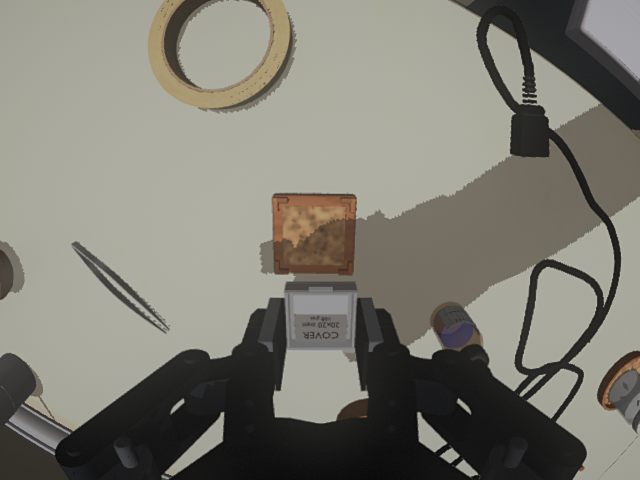

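The holder's corners are at (273,195), (355,195), (353,273) and (275,273), so it is aligned with the tool. The box is held level.

```bash
python3 - <<'E'
from h import *
p=pose(); c=np.array([onplane("wrist",q,.012,p)[:2] for q in [(273,195),(355,195),(353.5,273),(274.5,273)]])
print(c.mean(0)); d=np.diff(c,axis=0); print(np.linalg.norm(d,axis=1),np.degrees(np.arctan2(d[:,1],d[:,0])))
go(*c.mean(0),.017,112)
# bottle: top cap and base from this view & tweezers ends
print('tw',[onplane("wrist",q,.005,p)[:2].round(3) for q in [(75,244),(168,330)]])
E
```

```text
[ 0.41167319 -0.3019395 ]
[0.05959396 0.06119283 0.06131241] [112.4213407   23.0295731  -67.44961939]
yaw 112.6 turn z rad 0.01 shift before turn [-0.0017 -0.0049  0.1165] after turn [-0.0017 -0.0049  0.1165] j6 -1.02 p [ 0.4084 -0.2982  0.1335]
tw [array([ 0.504, -0.499]), array([ 0.548, -0.39 ])]
```

{"fn": "play_rows", "kwargs": {"commands": [[[-0.002,-0.004,0.04],[0,0,0],0.1],[[0,0,0.04],[0,0,0],0.1],[[0,0,0.025],[0,0,0],0.1],[[0,0,0.0125],[0,0,0],0.1],[[0,0,0],[0,0,0],0.1],[[0,0,0],[0,0,0],0.5],[[0,0,0],[0,0,0],0.6],[[0,0,-0.03],[0,0,0],0.6],[[0,0,-0.05],[0,0,0],0.7],[[0,0,-0.05],[0,0,0],0.7]]}}

```text
t: 10.85
eef_pos: [0.4123, -0.3014, 0.1483]
ee_rot: [[-0.923, -0.384, 0.001], [-0.384, 0.923, -0.0], [-0.0, -0.001, -1.0]]
contact_force: [0.8, -0.8, -0.6]
opening: 0.703
grasp_force: 0.0
```

```bash
python3 - <<'E'
from h import *
# tweezers angle 68 deg -> fingers across: 158
go(.525,-.4455,.15,-22)
im,p=snap("w5")
for q in [(274,235),(310,260)]: pass
cv2.imwrite("pics/c5.png",im[150:330,200:440])
E
```

```text
yaw 112.6 turn z rad -0.793 shift before turn [-0.0488 -0.1764 -0.0015] after turn [ 0.0914 -0.1585 -0.0015] j6 -1.03 p [ 0.4123 -0.3014  0.1483]
```

View pics/c5.png

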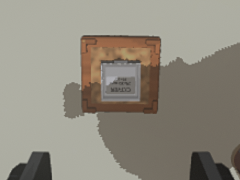

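The box sits centred between the stops. Next come the tweezers.

{"fn": "play_rows", "kwargs": {"commands": [[[-0.012,-0.044,0],[0,0,0],0.7],[[-0.012,-0.044,0],[0,0,0],0.7],[[-0.012,-0.044,0],[0,0,0],0.7],[[-0.013,-0.044,0],[0,0,0],0.7],[[0,0,0],[0,0,-0.16],0.7],[[0,0,0],[0,0,-0.16],0.7],[[0,0,0],[0,0,-0.16],0.7],[[0,0,0],[0,0,-0.16],0.7],[[0,0,0],[0,0,-0.153],0.7],[[0,0,0],[0,0,0],0.7]]}}

```text
t: 12.15
eef_pos: [0.5253, -0.4452, 0.1467]
ee_rot: [[-0.376, -0.927, 0.001], [-0.927, 0.376, -0.0], [0.0, -0.001, -1.0]]
contact_force: [0.3, -0.0, 0.2]
opening: 0.698
grasp_force: 0.0
```

```bash
python3 - <<'E'
from h import *
im,p=snap("w6"); print(p[0])
E
```

```text
[ 0.52528168 -0.44520268  0.14669756]
```

View pics/w6.png

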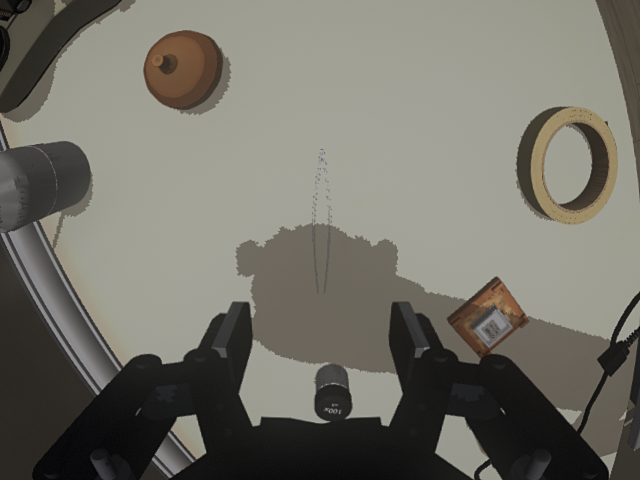

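The tweezers run straight from (322,149) to (321,294), square to the fingers.

```bash
python3 - <<'E'
from h import *
p=pose(); a,b=[onplane("wrist",q,.004,p)[:2] for q in [(322.5,149),(321,294)]]
d=b-a; print(a,b,np.linalg.norm(d),np.degrees(np.arctan2(d[1],d[0]))); m=(a+b)/2; go(*m,.004,158)
E
```

```text
[ 0.50121804 -0.50122493] [ 0.54809847 -0.38913389] 0.12149969879948194 67.3035992548733
yaw 157.9 turn z rad -0.003 shift before turn [0.0002 0.0006 0.1427] after turn [0.0002 0.0006 0.1427] j6 -1.89 p [ 0.5253 -0.4452  0.1467]
```

{"fn": "play_rows", "kwargs": {"commands": [[[0,0.001,0.045],[0,0,0.01],0.6],[[0,0,0.045],[0,0,0],0.6],[[0,0,0.035],[0,0,0],0.6],[[0,0,0.0175],[0,0,0],0.5],[[0,0,0],[0,0,0],0.4],[[0,0,0],[0,0,0],0.2],[[0,0,0],[0,0,0],0],[[0,0,0],[0,0,0],0],[[0,0,0],[0,0,0],0],[[0,0,-0.02],[0,0,0],0]], "force": 25}}

```text
t: 13.45
eef_pos: [0.5235, -0.444, 0.0231]
ee_rot: [[-0.384, -0.923, -0.002], [-0.923, 0.384, 0.001], [-0.001, 0.002, -1.0]]
contact_force: [0.5, 0.1, 0.7]
opening: 0.14
grasp_force: 24.8
```

```bash
python3 - <<'E'
from h import *
s=robot.observe();print(s["opening"],s["grasp_force"],s["eef_pos"])
# rest axes from w3 view: ridge end tops; estimate
f=np.load("pics/w3.npz"); p=(f["p"],f["R"])
q=[(128,80),(82,142),(200,162),(150,210)]
c=np.array([onplane("wrist",u,z,p)[:2] for u,z in zip(q,(.0285,.0285,.0285,.0285))]);print(c.round(3),c.mean(0))
r=cv2.minAreaRect
go(.59,.134,.17,None)
E
python3 -c "
import cv2;im=cv2.imread('pics/w3.png')[60:230,60:220];cv2.imwrite('pics/c3.png',cv2.resize(im,None,fx=3.5,fy=3.5))"
```

```text
0.13952129282247372 24.8489910364151 [ 0.52354849 -0.44404346  0.02306392]
[[0.548 0.114]
 [0.608 0.097]
 [0.576 0.195]
 [0.628 0.175]] [0.59005035 0.14539084]
yaw 157.4 turn z rad 0.0 shift before turn [-0.5594  0.1607 -0.1462] after turn [-0.5594  0.1607 -0.1462] j6 -1.88 p [ 0.5235 -0.444   0.0231]
```

View pics/c3.png

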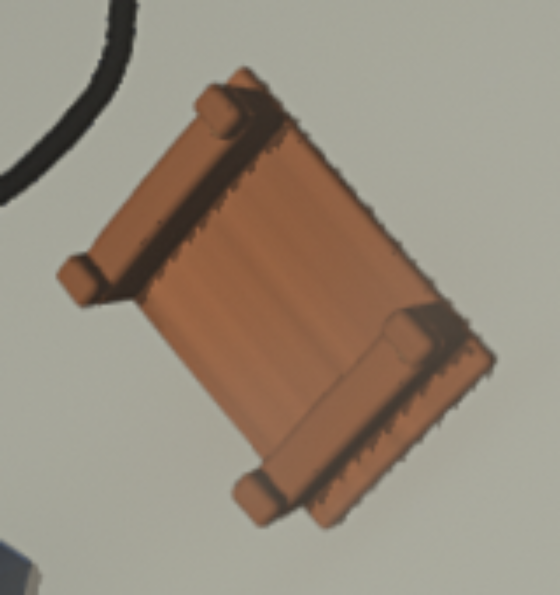

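The crop shows the rest's four knob tops. In the w3 image they are at (122,91), (83,139), (177,156) and (133,201).

```bash
python3 - <<'E'
from h import *
f=np.load("pics/w3.npz"); p=(f["p"],f["R"])
q=[(122.3,90.9),(82.9,138.6),(176.6,155.7),(133.4,200.9)]
c=np.array([onplane("wrist",u,.0285,p)[:2] for u in q]);print(c.round(3),c.mean(0))
for d in (c[1]-c[0],c[3]-c[2],c[2]-c[0],c[3]-c[1]): print(np.linalg.norm(d),np.degrees(np.arctan2(d[1],d[0])))
go(.5875,.140,.17,161)
E
```

```text
[[0.558 0.114]
 [0.605 0.096]
 [0.58  0.177]
 [0.628 0.16 ]] [0.59287383 0.13673574]
0.05088062820532028 -20.045865072225396
0.05089781479212765 -20.270573380677178
0.0675231461517842 70.21077138216177
0.06732345918430836 70.1972389061398
yaw 157.4 turn z rad -0.062 shift before turn [-0.564   0.1653 -0.1462] after turn [-0.5732  0.13   -0.1462] j6 -1.88 p [ 0.5235 -0.444   0.0231]
```

{"fn": "play_rows", "kwargs": {"commands": [[[0,0,-0.04],[0,0,-0.049],0],[[0,0,-0.045],[0,0,0],0],[[0,0,-0.045],[0,0,0],0],[[-0.052,0.012,0],[0,0,0],0],[[-0.052,0.012,0],[0,0,0],0],[[-0.052,0.012,0],[0,0,0],0],[[-0.052,0.012,0],[0,0,0],0],[[-0.052,0.012,0],[0,0,0],0],[[-0.052,0.012,0],[0,0,0],0],[[-0.052,0.012,0],[0,0,0],0]]}}

```text
t: 14.7
eef_pos: [0.5682, -0.072, 0.1543]
ee_rot: [[-0.338, -0.941, 0.001], [-0.941, 0.338, -0.0], [-0.0, -0.001, -1.0]]
contact_force: [-0.1, -0.4, -0.6]
opening: 0.143
grasp_force: 24.9
```

{"fn": "play_rows", "kwargs": {"commands": [[[-0.052,0.012,0],[0,0,0],0],[[-0.052,0.012,0],[0,0,0],0],[[-0.052,0.012,0],[0,0,0],0],[[-0.05,0.0115,0],[0,0,0],0],[[0,0,0.03],[0,0,0],0],[[0,0,0],[0,0,0],0]]}}

```text
t: 15.45
eef_pos: [0.5914, 0.1366, 0.1218]
ee_rot: [[-0.337, -0.942, -0.004], [-0.942, 0.337, -0.001], [0.002, 0.004, -1.0]]
contact_force: [0.2, -0.6, 0.6]
opening: 0.141
grasp_force: 24.9
```

```bash
python3 - <<'E'
from h import *
im,p=snap("w7"); print(p[0]); go(.592,.137,.027,160.2)
E
```

```text
[0.59140355 0.13663171 0.12184303]
yaw 160.3 turn z rad 0.001 shift before turn [-0.0009  0.0003  0.0963] after turn [-0.0009  0.0003  0.0963] j6 -1.0 p [0.5922 0.1361 0.1233]
```

View pics/w7.png

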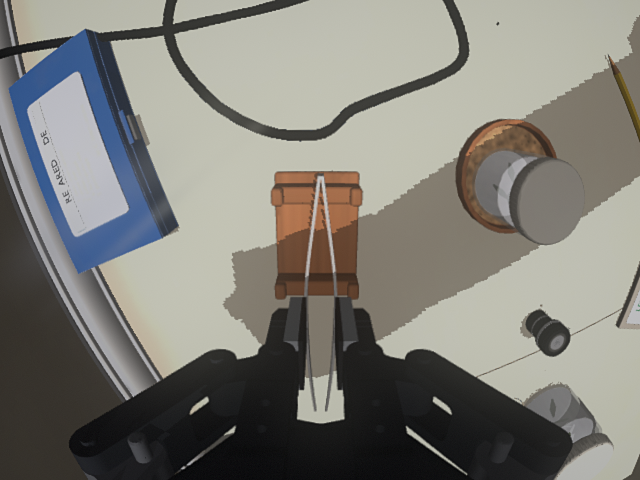

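The tweezers are aligned over the rest, and the jar stands in its holder (515,185).

{"fn": "play_rows", "kwargs": {"commands": [[[-0.001,0,0.035],[0,0,0],0],[[0,0,0.03],[0,0,0],0],[[0,0,0.02],[0,0,0],0],[[0,0,0.011],[0,0,0],0],[[0,0,0],[0,0,0],0],[[0,0,0],[0,0,0],0.3],[[0,0,0],[0,0,0],0.45],[[0,0,0],[0,0,0],0.45],[[0,0,-0.04],[0,0,0],0.45],[[0,0,-0.05],[0,0,0],0.45]]}}

```text
t: 16.75
eef_pos: [0.5924, 0.137, 0.1177]
ee_rot: [[-0.338, -0.941, -0.003], [-0.941, 0.338, -0.001], [0.002, 0.002, -1.0]]
contact_force: [1.2, 0.9, 0.5]
opening: 0.454
grasp_force: 0.0
```

{"fn": "play_rows", "kwargs": {"commands": [[[0,0,-0.05],[0,0,0],0.7],[[0,0,0],[0,0,0],0.7]]}}

```text
t: 17.0
eef_pos: [0.5957, 0.1378, 0.173]
ee_rot: [[-0.338, -0.941, 0.008], [-0.941, 0.338, 0.002], [-0.005, -0.007, -1.0]]
contact_force: [0.6, 0.9, -0.6]
opening: 0.701
grasp_force: 0.0
```

```bash
python3 - <<'E'
from h import *
im,p=snap("w8"); cv2.imwrite("pics/c8.png",im[100:420,180:480])
a=ray("top",(376,266)) 
b=onplane("top",(373.5,268),.05); print(b)
# bottle cross-view: cap top approx in scene (321,258) ; base (321,286)
print(onplane("scene",(321,257),.1), onplane("scene",(320,287),.0))
go(.435,-.158,.20,90)
E
```

```text
[ 0.43498466 -0.15829874  0.05      ]
[ 0.43428158 -0.17003062  0.1       ] [ 0.43929468 -0.16545179  0.        ]
yaw 160.3 turn z rad 1.226 shift before turn [ 0.332   0.0503 -0.0308] after turn [ 0.1595 -0.2955 -0.0308] j6 -1.0 p [0.5946 0.1376 0.1702]
```

View pics/c8.png

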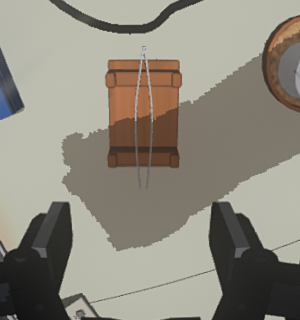

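The tweezers lie centred across both ridges. Now for the bottle.

{"fn": "play_rows", "kwargs": {"commands": [[[0.048,0.0065,-0.008],[0,0,0],0.8],[[0.048,0.0065,-0.008],[0,0,0],0.8],[[0.048,0.0065,-0.008],[0,0,0],0.8],[[0.048,0.0065,-0.008],[0,0,0],0.8],[[0.048,0.0065,-0.008],[0,0,0],0.8],[[0.048,0.0065,-0.008],[0,0,0],0.8],[[0.048,0.0065,-0.002],[0,0,0],0.8],[[0,0,0],[0,0,0],0.8]]}}

```text
t: 18.05
eef_pos: [0.4352, -0.1656, 0.2167]
ee_rot: [[-0.342, -0.94, -0.002], [-0.94, 0.342, 0.0], [0.0, 0.002, -1.0]]
contact_force: [0.3, 0.6, -0.2]
opening: 0.8
grasp_force: 0.0
```

```bash
python3 - <<'E'
from h import *
im,p=snap("w9"); print(p[0])
E
```

```text
[ 0.43524386 -0.16564027  0.21667243]
```

View pics/w9.png

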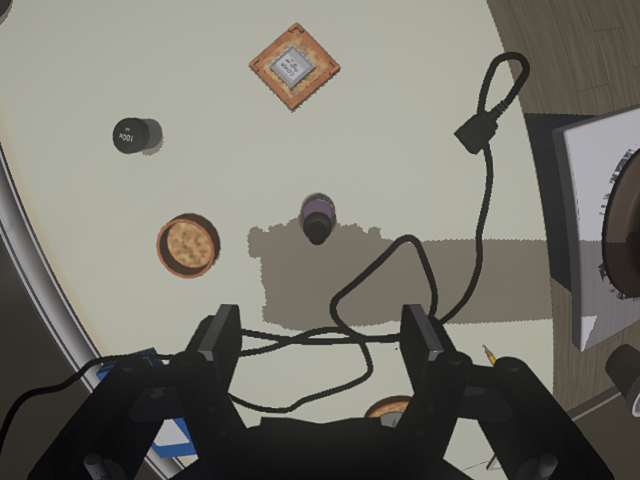

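The bulb's top is at (317,235) and the bottle's far base edge at (318,193). The cup's rim is centred at about (188,244).

```bash
python3 - <<'E'
from h import *
p=pose(); f=lambda uv,z: onplane("wrist",uv,z,p)[:2].round(4)
print('bulb',f((316.5,236),.098),'base far edge',f((318,193),.0),'sides',f((301,215),.05),f((335,215),.05))
print('cup',f((188.5,245),.025), [f(q,.025) for q in [(157,245),(219.5,245),(189,213),(188,277)]])
go(*f((316.5,236),.098),.035)
E
```

```text
bulb [ 0.4393 -0.1644] base far edge [ 0.4339 -0.1771] sides [ 0.4508 -0.1729] [ 0.4233 -0.1629]
cup [ 0.5702 -0.1783] [array([ 0.6033, -0.1903]), array([ 0.5396, -0.1672]), array([ 0.5553, -0.2076]), array([ 0.5868, -0.1474])]
yaw 160.1 turn z rad 0.0 shift before turn [-0.0012 -0.0034  0.1816] after turn [-0.0012 -0.0034  0.1816] j6 -1.58 p [ 0.436  -0.1645  0.2166]
```

{"fn": "play_rows", "kwargs": {"commands": [[[-0.002,-0.003,0.04],[0,0,0],0.8],[[0,0,0.045],[0,0,0],0.8],[[0,0,0.04],[0,0,0],0.8],[[0,0,0.035],[0,0,0],0.8],[[0,0,0.0215],[0,0,0],0.8],[[0,0,0],[0,0,0],0.5],[[0,0,0],[0,0,0],0.15],[[0,0,0],[0,0,0],0.1],[[0,0,0],[0,0,0],0.1],[[0,0,0],[0,0,0],0.1]], "force": 25}}

```text
t: 19.35
eef_pos: [0.4409, -0.163, 0.0368]
ee_rot: [[-0.338, -0.941, 0.001], [-0.941, 0.338, -0.0], [-0.0, -0.001, -1.0]]
contact_force: [0.1, -0.4, 1.2]
opening: 0.367
grasp_force: 24.9
```

```bash
python3 - <<'E'
from h import *
s=robot.observe();print(s["opening"],s["grasp_force"],s["contact_force"]); p=pose()[0]; go(.571,-.1775,p[2]+.07)
E
```

```text
0.36743349831275307 24.917767081569764 [ 0.11835604 -0.36730593  1.17947994]
yaw 160.3 turn z rad 0.0 shift before turn [-0.0303 -0.1274 -0.0699] after turn [-0.0303 -0.1274 -0.0699] j6 -1.58 p [ 0.4409 -0.163   0.0368]
```

{"fn": "play_rows", "kwargs": {"commands": [[[0,0,-0.03],[0,0,0],0.1],[[0,0,-0.04],[0,0,0],0.1],[[-0.007,-0.028,0],[0,0,0],0.1],[[-0.008,-0.036,0],[0,0,0],0.1],[[-0.008,-0.036,0],[0,0,0],0.1],[[-0.007,-0.027,0],[0,0,0],0.1],[[0,0,0],[0,0,0],0.1],[[0,0,0],[0,0,0],0.1]]}}

```text
t: 20.35
eef_pos: [0.5695, -0.1774, 0.106]
ee_rot: [[-0.338, -0.941, -0.001], [-0.941, 0.338, 0.0], [0.0, 0.001, -1.0]]
contact_force: [-0.8, 0.5, -0.9]
opening: 0.37
grasp_force: 25.1
```

```bash
python3 - <<'E'
from h import *
im,p=snap("w10"); cv2.imwrite("pics/c10.png",im[120:440,180:480]); go(.571,-.178,.042)
E
```

```text
yaw 160.2 turn z rad 0.0 shift before turn [-0.     -0.0018  0.0642] after turn [-0.     -0.0018  0.0642] j6 -1.53 p [ 0.5693 -0.1774  0.1062]
```

View pics/c10.png

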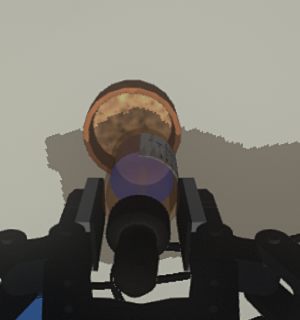

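In the crop the rim spans columns 83–182 with its top at row 80, and the bottle appears slightly right of its centre. I'll compute the rim's centre.

```bash
python3 - <<'E'
from h import *
p=pose(); f=lambda uv: onplane("wrist",uv,.025,p)[:2]
a,b,c=f((263,247)),f((362,247)),f((312.5,200))
A=np.array([2*(b-a),2*(c-a)]); ctr=np.linalg.solve(A,[b@b-a@a,c@c-a@a]); print(ctr,np.linalg.norm(a-ctr)); go(*ctr,.042)
E
```

```text
[ 0.57389235 -0.18101547] 0.0318459337384725
yaw 160.2 turn z rad 0.0 shift before turn [ 0.0018 -0.0056  0.0642] after turn [ 0.0018 -0.0056  0.0642] j6 -1.53 p [ 0.5693 -0.1774  0.1062]
```

{"fn": "play_rows", "kwargs": {"commands": [[[0.002,-0.005,0],[0,0,0],0.1],[[0,0,0.025],[0,0,0],0.1],[[0,0,0.025],[0,0,0],0.1],[[0,0,0.0145],[0,0,0],0.1],[[0,0,0],[0,0,0],0.1],[[0,0,0],[0,0,0],0.5],[[0,0,0],[0,0,0],0.7],[[0,0,0],[0,0,0],0.8],[[0,0,-0.03],[0,0,0],0.8],[[0,0,-0.05],[0,0,0],0.8]]}}

```text
t: 21.65
eef_pos: [0.573, -0.1807, 0.1209]
ee_rot: [[-0.338, -0.941, -0.004], [-0.941, 0.338, 0.001], [0.0, 0.004, -1.0]]
contact_force: [0.1, -0.9, 0.4]
opening: 0.8
grasp_force: 0.0
```

{"fn": "play_rows", "kwargs": {"commands": [[[0,0,-0.055],[0,0,0],0.8],[[0,0,-0.055],[0,0,0],0.8],[[0.04,0,0],[0,0,0],0.8],[[0.05,0,0],[0,0,0],0.8],[[0.05,0,0],[0,0,0],0.8],[[0,0,0],[0,0,0],0.8]]}}

```text
t: 22.4
eef_pos: [0.5258, -0.3156, 0.2318]
ee_rot: [[-0.342, -0.94, -0.0], [-0.94, 0.342, -0.001], [0.001, -0.0, -1.0]]
contact_force: [0.3, 0.6, -0.6]
opening: 0.8
grasp_force: 0.0
```

```bash
python3 - <<'E'
from h import *
im=grab_frame("scene")[:,:,::-1]; cv2.imwrite("pics/s9.png",cv2.resize(im[130:370,140:460],None,fx=2.5,fy=2.5))
E
```

```text
(no output)
```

View pics/s9.png

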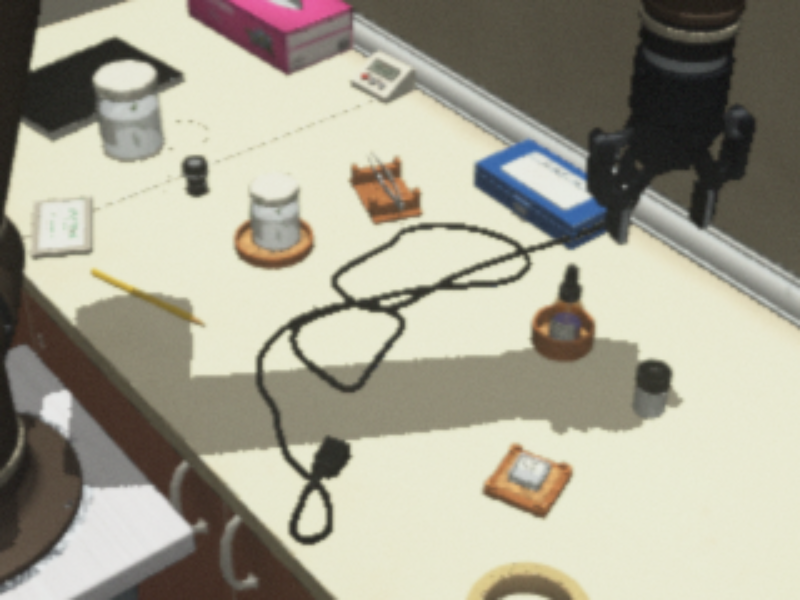

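All four things are in their holders: the jar at (275,225), the tweezers (385,185), the bottle (567,315) and the box (528,468). The screw pot and eyepiece are still standing.

```bash
python3 -c "
from plant import robot
print(robot.job_done())"
```

```text
the job is handed in; nothing more can be done
None
```

The job is handed in at about 22 s on the robot's clock: in the last picture, the jar, bottle, cover-glass box and tweezers are each in their own holder and the screw pot and eyepiece are still standing; the hand-in returned no verdict.

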